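# Close up a packed tote

## Task

Finish packing the grey tote: lower (do not drop) the H-shaped cardboard partition into it, standing upright and right down on the tote's floor with one green tin on each side of its middle wall, and let go. Then swing the blue lid fully shut without slamming it, and after that swing the orange clamp bar over the closed lid as far as it goes. Leave everything else on the bench where it is.

Things in the scene. Friction and masses are not known exactly. Their poses are not given: they have to be found in the camera images.
- tote: open grey plastic tote fixed to the bench, outside 150 (its x) by 200 (its y) by 100 mm high, walls and floor 5 mm thick: inside 140 x 190 mm, 95 mm deep. Origin: centre of its underside, on the bench; z up. The lid's hinge is along its +x side (roughly to the right, seen from the robot), the clamp's post on its -x side.
- lid (a joint): blue lid panel, 158 mm from hinge to free edge, 212 mm wide, 8 mm thick. Joint in rad: 0 = fully shut, flat on the rim (top 108 mm above the bench), 1.57 = upright, up to 1.95 = leaning outwards. Stiff hinge: stays where left, about 3 N at the free edge moves it. To shut it, push its outer face (towards the tote's +x when open) over and then down.
- lid_hinge (a point): middle of the lid's hinge line, at (80, 0, 100) mm in the tote's frame; the hinge axis is the tote's y. The lid's 8 mm thickness lies on its outer side of this line
- lid_edge (a point): middle of the lid's free edge, 160 mm from the hinge line, halfway through the thickness; it moves with the lid
- clamp (a joint): level orange bar 112 x 22 x 12 mm on a pivot post at the tote's -x side; its underside is 113, its top 125 mm above the bench. On its free end an upright knob, 20 mm diameter, 37 mm tall. Joint in rad: 0 = closed, at its stop, bar across the lid along the tote's +x; 1.57 = bar along the tote's -y (roughly to the robot), starts about there, limit 1.9. Stays where left; 2 N at the knob moves it.
- clamp_pivot (a point): pivot axis of the clamp bar, at (-95, 30, 112) mm in the tote's frame
- clamp_knob (a point): centre of the top of the clamp bar's knob, 162 mm above the bench, 85 mm from the pivot axis; it moves with the bar
- partition: cardboard partition, H-shaped from above, standing, 120 (its x) by 170 (its y) by 80 mm high, 90 g: two outer walls 6 mm thick, 170 mm long along its y, joined at their middles by a cross wall 8 mm thick along its x. Origin: centre of its underside, under the cross wall. Pinch it on top of the cross wall. Fits the tote y along y, either way round, 10 mm to spare on each side.
- tin0: green tin, 60 mm diameter, 42 mm high, standing loose on the tote's floor in its -y half. Origin: centre of its underside
- tin1: the same, in the tote's +y half
- roll0: bystander: roll of brown tape lying flat, 92 mm diameter, 45 mm high; origin centre of underside
- roll1: bystander: roll of clear tape lying flat, 92 mm diameter, 45 mm high; origin centre of underside
- spray: bystander: standing bottle, 64 mm diameter, 170 mm high; origin centre of underside
- carton: bystander: small taped carton 90 x 130 x 60 mm; origin centre of underside
- brush: bystander: hand brush lying on the bench; origin centre of underside
- tin2: bystander: a spare green tin on the bench, 60 mm diameter, 42 mm high, not part of the job; origin centre of underside
Not all that is in view belongs to the job. What is shaped like the tin0 but yellow is not meant.

How it is judged (in metres and radians):
On the way, in this order (a step that is already met when the one before it is completed fails the run):
1. the partition stands on the tote's floor, a tin on each side, let go, while the lid is still open (x of partition in the frame of tote between -0.014 and 0.014 m and y of partition in the frame of tote between -0.014 and 0.014 m and z of partition in the frame of tote between 0 and 0.011 m and angle between partition's own z axis and vertical below 0.07 rad and x of tin0 in the frame of tote between -0.06 and 0.06 m and z of each of tin0, tin1 in the frame of tote below 0.012 m and angle between each of tin0, tin1's own z axis and vertical below 0.1 rad and x of tin1 in the frame of tote between -0.06 and 0.06 m and value of joint lid above 1 rad and contact force between the fingers and partition below 0.2 N and y of tin0 in the frame of tote below -0.025 m and y of tin1 in the frame of tote above 0.025 m), for 0.2 s.
2. the lid is shut while the clamp bar is still open (value of joint lid below 0.05 rad and value of joint clamp above 0.7 rad), for 0.2 s.
3. the clamp bar is over the lid against its stop (value of joint clamp below 0.1 rad and value of joint lid below 0.05 rad), for 0.2 s.
At the end, for the whole second after the job is handed in: The partition stands in the tote on its floor (within 6 mm of resting on it, upright within 4 degrees, within 14 mm of centred), at rest, both tins upright on the floor of the tote, the lid within 0.05 rad of shut, the clamp bar within 0.10 rad of its closed stop (all of step 3 and x of partition in the frame of tote between -0.014 and 0.014 m and y of partition in the frame of tote between -0.014 and 0.014 m and z of partition in the frame of tote between 0 and 0.011 m and angle between partition's own z axis and vertical below 0.07 rad and x of tin0 in the frame of tote between -0.06 and 0.06 m and z of each of tin0, tin1 in the frame of tote below 0.012 m and angle between each of tin0, tin1's own z axis and vertical below 0.1 rad and x of tin1 in the frame of tote between -0.06 and 0.06 m and linear speed of partition below 0.02 m/s and y of tin0 in the frame of tote below -0.025 m and y of tin1 in the frame of tote above 0.025 m); the robot touches nothing.
It fails at once if the partition is dropped into the tote (faster than 0.55 m/s inside it) (x of partition in the frame of tote between -0.05 and 0.05 m and y of partition in the frame of tote between -0.05 and 0.05 m and z of partition in the frame of tote below 0.06 m and linear speed of partition above 0.55 m/s).
It fails at once if the lid is slammed (closing faster than 4 rad/s) (velocity of joint lid below -4 rad/s).
It fails at once if a bystander is moved by more than 30 mm (distance of any of roll0, roll1, spray, carton, brush, tin2 from where it was at the start of the episode above 0.03 m).
It also fails if it takes over 70 s, if anything falls off the work surface, if the arm or the gripper's body presses on something with over 40 N, if the wrist force passes 120 N, or if a joint passes its speed limit or range.

## Robot

A 6-joint arm with a two-finger parallel gripper is mounted at the origin on the work surface. World frame = base frame: x ahead of the robot, y to its left, z up, the work surface at z = 0. Lengths are in mm, angles in rad, forces in N, time in s.
With the tool pointing down it reaches from about 275 to 750 mm from the base axis. Payload 10.2 kg.
Tool frame: the origin (TCP) lies midway between the tips of the shut fingers; the grasp point (between the pads) lies grip_depth behind it (grip_depth is the distance from the TCP to the grasp point, in mm); z points along the fingers, y is the line along which they close (so a half turn about z gives the same grasp; the last joint's range is limited). The gripper opens to 85 mm and grips with 20 to 120 N. Pads are 22 mm wide; open, the fingers measure 114 mm over their backs; the gripper's body (76 mm by 85 mm) begins 54 mm behind the grasp point. The pads swing forward as they close: fully open they stand 13 mm farther back than shut.
Start: joints at [0.886, 0.313, 1.498, -0, 1.331, -0.223], TCP at [233.932, 470.007, 209.794] pointing down, gripper open.
Joint ranges: [-2.94, 2.94], [-0.97, 2.17], [0.19, 2.56], [-1.23, 4.37], [0.02, 3.11], [-2.88, 2.88]. Speed limits (rad/s): [2.39, 2.39, 3.01, 3.14, 3.14, 3.14].

## Interface

Orientations are given as a unit quaternion [w, x, y, z].
In Python, from rig import * gives the robot as it stands.
- The arm moves only by the tool servo_tool, never from a script. Its argument "commands" is a list of rows, each a list of 3 entries, a list of its own where there are three numbers: the gripper command: -1 is fully open, 1 is shut, values between are in proportion, then the shift along the tool's x, y, z in m, then the turn, a rotation vector about the tool's x, y, z in units of 6 degrees (1.0 is 6 degrees). In form: [[grip, [dx, dy, dz], [ax, ay, az]], ...]. A call has 1 to 10 rows; each row shifts and turns the commanded pose from where the row before left it, along the tool's axes as they then stand; what a row does not reach is not made up. A row lasts 1/12 s, in which the tool goes at most 41.7 mm and 7.16 degrees, less where a joint would pass 70% of its speed; a pose out of reach is approached as far as the arm can. A call is refused whole if a number of a shift passes 0.0417 or a number of a turn 1, either way. A call with a gripper value outside its range is refused whole. The fingers move at their own pace and stop on an object; "squeeze" is the grip in N (left out, the last holds). Time passes only in rows, so rows that do not move let the fingers close. It gives the time, the measured TCP pose, the force, the opening and the grip force at its end, in the units of the state.
- sense(): the state, without advancing time (a new reading comes with each control period).
- capture(name): name is "scene" or "top"; returns a dict with "pixels" (384x512x3 uint8, red, green, blue), "z_map" (384x512 float32, mm along the optical axis (not along the pixel's ray), 0 where there is no reading), "fx", "fy", "cx", "cy" (pixels), "distortion" ([k1, k2, p1, p2, k3] as OpenCV has them; the pictures are not rectified), "rvec" (rotation vector, rad) and "tvec" (3), from world to camera coordinates, as OpenCV has them. Camera axes: x right, y down, z forward; pixel columns grow to the right and rows downward; lengths in mm; the calibration is good to about 2 mm. A picture is of the moment at which its call begins.
- finish_job(): hands the job in; it is judged then, once.
The state is a dict: "time_s": time; "joints": joint angles; "dq": joint speeds; "tau": joint torques, N m; "eef_pos": TCP position; "ee_rot": TCP orientation; "force": force on the tool from outside, world axes, zero at the start; "wrist_torque": the same for the moment, N m; "grip_width": opening from 0.0 (shut) to 1.0 (fully open); "grip_force": force on a finger pad.
Only numpy, scipy, OpenCV 4.12 (cv2) and the standard library are available. Lean on these libraries where they do the work, as an engineer would, in place of code of your own. Each camera call takes 0.05 s, during which the arm holds its last target. There are 200 camera calls.

## Working session

There is one attempt and no reset: what is moved stays moved. The work goes in short steps, Python scripts to look and compute and a tool call to move; the robot and the scene stay as the last step left them, time stands still between calls to the robot, and variables do not carry over. Pictures are saved under pics/ and viewed, at most 10 in all, crops included, and the job is handed in when it is done.

Besides the shell and the picture viewer there is one more tool, called after ">>>" in YAML: its name, and indented under it one key for each argument. servo_tool: Moves the arm, as the interface text tells. Its arguments: {"type":"object","properties":{"commands":{"type":"array"},"squeeze":{"type":"number"}},"required":["commands"]}

```bash
mkdir -p pics
cat > h.py <<'E'
from rig import *
import numpy as np, cv2
def pts(c):
    h,w=c["z_map"].shape
    u,v=np.meshgrid(np.arange(w),np.arange(h))
    K=np.array([[c["fx"],0,c["cx"]],[0,c["fy"],c["cy"]],[0,0,1.]])
    n=cv2.undistortPoints(np.stack([u,v],-1).reshape(-1,1,2).astype(np.float64),K,np.array(c["distortion"],float)).reshape(h,w,2)
    z=c["z_map"].astype(float)
    P=np.dstack([n[...,0]*z,n[...,1]*z,z])
    R=cv2.Rodrigues(np.array(c["rvec"],float))[0]
    W=(P-np.array(c["tvec"],float).reshape(3))@R
    W[z<=0]=np.nan
    return W
E
python3 - <<'E'
from h import *
for n in("scene","top"):
    c=capture(n); np.savez(n+"0.npz",W=pts(c),I=c["pixels"])
    cv2.imwrite(f"pics/{n}0.png",cv2.resize(c["pixels"][...,::-1],(768,576)))
print(sense())
E
```

```text
{'time_s': 0.1, 'joints': array([ 8.85603401e-01,  3.13399343e-01,  1.49835186e+00,  3.11891169e-07,
        1.33097191e+00, -2.23408060e-01]), 'dq': array([ 0.00119254, -0.00083574, -0.00356219,  0.0006715 , -0.00092804,
       -0.0002303 ]), 'tau': array([ 4.14733076e-03, -4.12898576e+01, -2.60136491e+01, -1.17042132e-04,
        3.07333197e-03,  2.45475235e-05]), 'eef_pos': array([233.76902661, 469.81069472, 209.29308094]), 'ee_rot': array([-2.48178590e-04,  2.28846364e-01,  9.73462389e-01, -5.07832117e-04]), 'force': array([ 0.86481966, -0.06395266, -0.67013575]), 'wrist_torque': array([ 0.00509249, -0.03206409,  0.01470769]), 'grip_force': 0.0, 'grip_width': 1.001142587727969}
```

View pics/scene0.png

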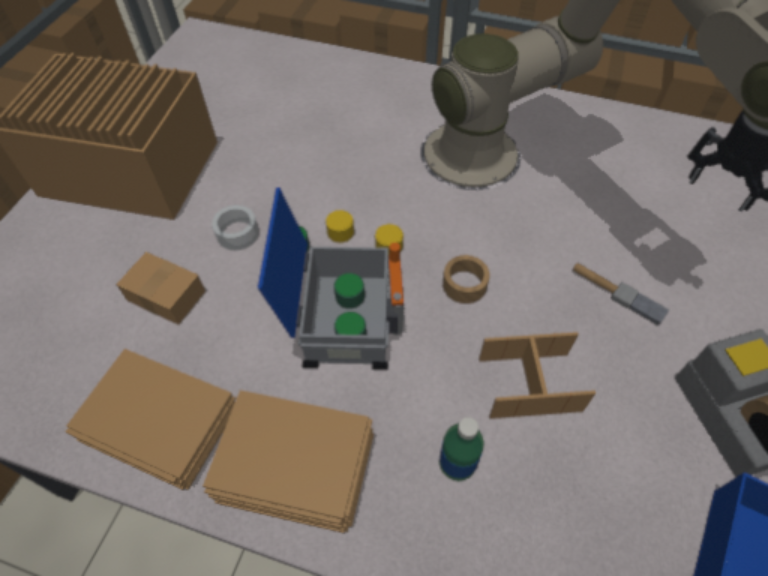

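View pics/top0.png

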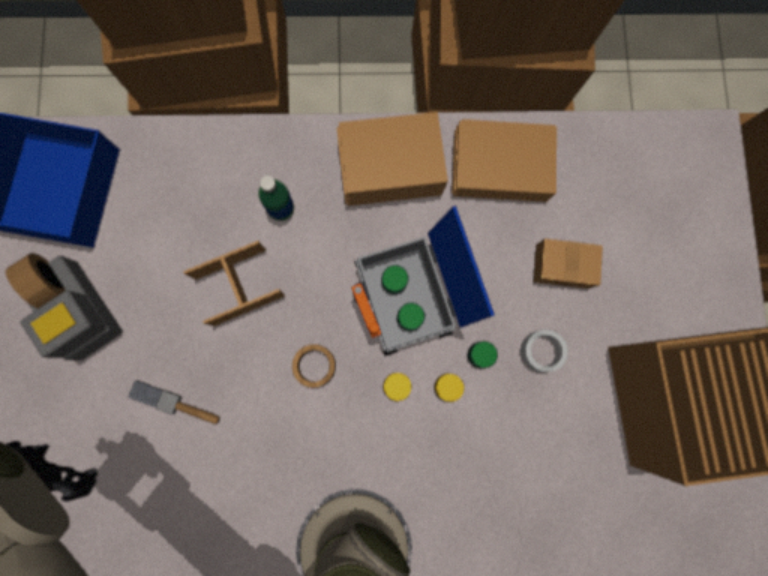

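The top view (768x576) shows the tote at (405,295) with two green tins at (395,278) and (411,317). The lid is open at (462,268) and the clamp is at (366,310). The H partition is at (233,283). The spare tin at (483,354) and the yellow ones at (397,387) and (450,387) are outside the tote, so they are not the ones meant.

Run:
```python
from h import *
d=np.load("top0.npz");W=d["W"];I=d["I"].astype(int);v,u=np.mgrid[:384,:512];u=u*1.5;v=v*1.5
def box(a,b,c,e):return (u>a)&(u<b)&(v>c)&(v<e)
def rect(P):
    r=cv2.minAreaRect(P.astype(np.float32));return r
def show(n,m):
    P=W[m];P=P[~np.isnan(P).any(1)];print(n,len(P),"med",np.median(P,0).round(1));return P
z=W[...,2]
P=show("part",box(175,295,230,335)&(z>70)&(z<90));r=rect(P[:,:2]);print(r)
# cross wall: points near centre
c=np.array(r[0]);Q=P[np.hypot(*(P[:,:2]-c).T)<45];l=cv2.fitLine(Q[:,:2].astype(np.float32),cv2.DIST_HUBER,0,.01,.01).ravel();print("cross",l,np.degrees(np.arctan2(l[1],l[0])),Q.mean(0))
g=(I[...,1]>I[...,0]+25)&(I[...,1]>I[...,2]+15)
for n,b in(("tinA",(375,412,260,296)),("tinB",(394,430,300,336))):
    P=show(n,box(*b)&g&(z>35)&(z<60));print(cv2.minEnclosingCircle(P[:,:2].astype(np.float32)))
grey=(abs(I[...,0]-I[...,2])<40)
P=show("rim",box(345,470,230,360)&(z>94)&(z<104)&grey);print(rect(P[:,:2]))
o=(I[...,0]>I[...,2]+80)&(I[...,0]>I[...,1]+50)
P=show("bar",box(340,390,270,345)&o&(z>115)&(z<132));print(rect(P[:,:2]))
P=show("knob",box(340,390,270,345)&o&(z>150));print(rect(P[:,:2]))
bl=(I[...,2]>I[...,0]+50)
P=show("lid",box(425,500,200,330)&bl&(z>90));print(P.min(0),P.max(0))
m=P.mean(0);U,S,V=np.linalg.svd(P-m,full_matrices=False);print(m,V[2],S)
for n,b in(("tin2",(465,500,335,372)),("roll0",(288,340,340,392)),("rollclear",(520,570,325,375)),("spray",(255,296,170,225))):
    P=show(n,box(*b)&(z>25));print(rect(P[:,:2]),P[:,2].max())
```

```text
part 385 med [571.8 244.6  79.1]
((566.603515625, 245.3035888671875), (121.24678802490234, 170.61155700683594), 22.17316246032715)
cross [9.2707878e-01 3.7486649e-01 5.6663000e+02 2.4474736e+02] 22.01606 [566.38921364 244.66856273  78.96870464]
tinA 242 med [ 569.9 -101.3   47.7]
((569.7869262695312, -101.20807647705078), 28.960052490234375)
tinB 245 med [ 486.3 -134.    47.9]
((486.3603820800781, -133.53244018554688), 28.558950424194336)
rim 400 med [ 538.8 -130.3  100.2]
((533.7695922851562, -120.93511199951172), (200.30514526367188, 161.88131713867188), 16.481016159057617)
bar 192 med [497.1 -34.6 125.3]
((492.9617614746094, -36.72991180419922), (108.77898406982422, 21.244020462036133), 21.2647762298584)
knob 37 med [454.8 -51.  162. ]
((455.4788818359375, -51.759681701660156), (16.60858154296875, 18.45199203491211), 42.70505905151367)
lid 1429 med [ 558.4 -216.6  201.1]
[ 460.20181113 -259.37249023  111.61336543] [ 663.60516703 -174.4587653   260.50800571]
[ 559.06847294 -216.65837977  197.63113602] [ 0.27758884 -0.93939298 -0.20120952] [2202.39400602 1709.55690517   45.11899041]
tin2 277 med [ 400.5 -288.1   43. ]
((401.571044921875, -288.9418640136719), (58.768150329589844, 54.70811462402344), 88.57401275634766) 48.06730388643356
roll0 320 med [385.6  79.7  44.9]
((386.84002685546875, 77.02710723876953), (89.08040618896484, 88.82183074951172), 89.03225708007812) 51.68452607015056
rollclear 370 med [ 405.2 -423.7   45. ]
((405.7928771972656, -424.48516845703125), (90.50096893310547, 89.98036193847656), 65.74241638183594) 51.376373217821836
spray 483 med [734.9 146.9 113.4]
((743.5921630859375, 152.23757934570312), (55.995750427246094, 64.05699920654297), 25.74059295654297) 175.01483952208528
```

```bash
cat >> h.py <<'E'
def go(x,y,z,yaw):
    "total shift in present tool axes (mm) and tool turn (units of 6 deg), for a tool kept pointing down"
    from scipy.spatial.transform import Rotation as Ro
    s=sense();q=s["ee_rot"];R=Ro.from_quat([q[1],q[2],q[3],q[0]])
    d=R.inv().apply(np.array([x,y,z])-s["eef_pos"])
    T=Ro.from_euler("z",yaw,degrees=True)*Ro.from_euler("x",180,degrees=True)
    print("t",round(s["time_s"],2),"pos",s["eef_pos"].round(1),"F",np.round(s["force"],1),"shift mm",d.round(1),"turn",((R.inv()*T).as_rotvec(degrees=True)/6).round(2))
E
python3 - <<'E'
from h import *
import rig;print([k for k in dir(rig) if k[0]!="_"]); print(getattr(rig,"grip_depth",None))
d=np.load("top0.npz");W=d["W"];v,u=np.mgrid[:384,:512];u=u*1.5;v=v*1.5
I=d["I"].astype(int);z=W[...,2]
m=(u>345)&(u<470)&(v>230)&(v<360)&(z>97)&(z<103)&(abs(I[...,0]-I[...,2])<40)
th=np.radians(16.48);tx=np.array([np.sin(th),-np.cos(th)]);ty=np.array([np.cos(th),np.sin(th)])
P=W[m][:,:2];a=P@tx;b=P@ty
for n,s in(("x",a),("y",b)): print(n,np.histogram(s,bins=np.arange(s.min()-1,s.max()+4,4)))
for p in((455.3,-51.4),(493,-36.7)): print(np.dot(p,tx),np.dot(p,ty))
go(566.4,244.7,170,202)
E
```

```text
['PlanningError', 'capture', 'finish_job', 'grip_depth', 'sense']
18.700000000000003
x (array([48, 41,  4,  2,  5,  5,  5,  3,  4,  3,  4,  4,  2,  4,  5,  2,  5,
        4,  4,  5,  1,  6,  3,  1,  4,  3,  5,  4,  1,  5,  5,  5,  5,  1,
        5,  4, 41, 63,  3,  1]), array([190.67027097, 194.67027097, 198.67027097, 202.67027097,
       206.67027097, 210.67027097, 214.67027097, 218.67027097,
       222.67027097, 226.67027097, 230.67027097, 234.67027097,
       238.67027097, 242.67027097, 246.67027097, 250.67027097,
       254.67027097, 258.67027097, 262.67027097, 266.67027097,
       270.67027097, 274.67027097, 278.67027097, 282.67027097,
       286.67027097, 290.67027097, 294.67027097, 298.67027097,
       302.67027097, 306.67027097, 310.67027097, 314.67027097,
       318.67027097, 322.67027097, 326.67027097, 330.67027097,
       334.67027097, 338.67027097, 342.67027097, 346.67027097,
       350.67027097]))
y (array([45, 28,  3,  3,  3,  4,  6,  7,  4,  2,  3,  5,  5,  4,  3,  5,  4,
        4,  1,  5,  5,  4,  4,  3,  6,  3,  3,  3,  2,  6,  2,  4,  3,  3,
        4,  5,  5,  4, 
[... 354 characters left out ...]
 452.38293285,
       456.38293285, 460.38293285, 464.38293285, 468.38293285,
       472.38293285, 476.38293285, 480.38293285, 484.38293285,
       488.38293285, 492.38293285, 496.38293285, 500.38293285,
       504.38293285, 508.38293285, 512.38293285, 516.38293285,
       520.38293285, 524.38293285, 528.38293285, 532.38293285,
       536.38293285, 540.38293285, 544.38293285, 548.38293285,
       552.38293285, 556.38293285, 560.38293285, 564.38293285,
       568.38293285, 572.38293285, 576.38293285, 580.38293285]))
178.44822082196578 422.0145524569916
175.04687420331626 462.3358971912611
t 0.1 pos [233.8 469.8 209.3] F [ 0.9 -0.1 -0.7] shift mm [-398.1  -53.3   39.3] turn [-0.01 -0.01 -8.08]
```

>>> servo_tool:
  commands:
    - [-1, [-0.0398, -0.0053, 0.004], [0, 0, 0]]
    - [-1, [-0.0398, -0.0053, 0.004], [0, 0, 0]]
    - [-1, [-0.0398, -0.0053, 0.004], [0, 0, 0]]
    - [-1, [-0.0398, -0.0053, 0.004], [0, 0, 0]]
    - [-1, [-0.0398, -0.0053, 0.004], [0, 0, 0]]
    - [-1, [-0.0398, -0.0053, 0.004], [0, 0, 0]]
    - [-1, [-0.0398, -0.0053, 0.004], [0, 0, 0]]
    - [-1, [-0.0398, -0.0053, 0.004], [0, 0, 0]]
    - [-1, [-0.0398, -0.0053, 0.004], [0, 0, 0]]
    - [-1, [-0.0398, -0.0053, 0.004], [0, 0, 0]]
  squeeze: 30

```text
time_s: 0.93
eef_pos: [567.9, 243.7, 169.2]
ee_rot: [-0.0, 0.229, 0.973, -0.0]
force: [-0.4, 1.4, -0.5]
grip_width: 0.999
grip_force: 0.0
```

>>> servo_tool:
  commands:
    - [-1, [0, 0, 0], [0, 0, -0.9]]
    - [-1, [0, 0, 0], [0, 0, -0.9]]
    - [-1, [0, 0, 0], [0, 0, -0.9]]
    - [-1, [0, 0, 0], [0, 0, -0.9]]
    - [-1, [0, 0, 0], [0, 0, -0.9]]
    - [-1, [0, 0, 0], [0, 0, -0.9]]
    - [-1, [0, 0, 0], [0, 0, -0.9]]
    - [-1, [0, 0, 0], [0, 0, -0.9]]
    - [-1, [0, 0, 0], [0, 0, -0.9]]
    - [-1, [0, 0, 0], [0, 0, 0]]

```text
time_s: 1.77
eef_pos: [566.4, 245.2, 169.4]
ee_rot: [-0.0, -0.194, 0.981, -0.0]
force: [0.2, 0.1, -0.1]
grip_width: 0.999
grip_force: 0.0
```

```bash
python3 -c "
from h import *
go(566.4,244.7,52,202.1)"
```

```text
t 1.77 pos [566.4 245.2 169.4] F [ 0.2  0.1 -0.1] shift mm [ 1.000e-01 -5.000e-01  1.174e+02] turn [ 0.   -0.01  0.04]
```

>>> servo_tool:
  commands:
    - [-1, [0, 0, 0.0235], [0, 0, 0]]
    - [-1, [0, 0, 0.0235], [0, 0, 0]]
    - [-1, [0, 0, 0.0235], [0, 0, 0]]
    - [-1, [0, 0, 0.0235], [0, 0, 0]]
    - [-1, [0, 0, 0.0235], [0, 0, 0]]
    - [1, [0, 0, 0], [0, 0, 0]]
    - [1, [0, 0, 0], [0, 0, 0]]
    - [1, [0, 0, 0], [0, 0, 0]]
    - [1, [0, 0, 0], [0, 0, 0]]
    - [1, [0, 0, 0], [0, 0, 0]]
  squeeze: 30

```text
time_s: 2.6
eef_pos: [567.3, 245.4, 53.8]
ee_rot: [0.001, -0.192, 0.981, 0.0]
force: [0.7, -0.1, 0.3]
grip_width: 0.302
grip_force: 0.0
```

>>> servo_tool:
  commands:
    - [1, [0, 0, 0], [0, 0, 0]]
    - [1, [0, 0, 0], [0, 0, 0]]
    - [1, [0, 0, 0], [0, 0, 0]]
    - [1, [0, 0, 0], [0, 0, 0]]

```text
time_s: 2.93
eef_pos: [567.1, 245.4, 53.3]
ee_rot: [0.001, -0.192, 0.981, 0.0]
force: [-1.4, -0.6, 6.1]
grip_width: 0.083
grip_force: 32.2
```

>>> servo_tool:
  commands:
    - [1, [0, 0, -0.01], [0, 0, 0]]
    - [1, [0, 0, -0.02], [0, 0, 0]]
    - [1, [0, 0, -0.02], [0, 0, 0]]
    - [1, [0, 0, -0.02], [0, 0, 0]]
    - [1, [0, 0, -0.02], [0, 0, 0]]
    - [1, [0, 0, -0.02], [0, 0, 0]]
    - [1, [0, 0, -0.02], [0, 0, 0]]
    - [1, [0, 0, -0.02], [0, 0, 0]]
    - [1, [0, 0, -0.02], [0, 0, 0]]
    - [1, [0, 0, -0.02], [0, 0, 0]]

```text
time_s: 3.77
eef_pos: [566.3, 245.1, 243.8]
ee_rot: [-0.0, -0.192, 0.981, -0.0]
force: [0.7, -0.0, -1.0]
grip_width: 0.081
grip_force: 31.4
```

>>> servo_tool:
  commands:
    - [1, [0, 0, 0], [0, 0, 0.4]]
    - [1, [0, 0, 0], [0, 0, 0.8]]
    - [1, [0, 0, 0], [0, 0, 0.9]]
    - [1, [0, 0, 0], [0, 0, 0.9]]
    - [1, [0, 0, 0], [0, 0, 0.9]]
    - [1, [0, 0, 0], [0, 0, 0.9]]
    - [1, [0, 0, 0], [0, 0, 0.9]]
    - [1, [0, 0, 0], [0, 0, 0.9]]
    - [1, [0, 0, 0], [0, 0, 0.9]]
    - [1, [0, 0, 0], [0, 0, 0.9]]

```text
time_s: 4.6
eef_pos: [566.4, 245.2, 242.7]
ee_rot: [-0.0, 0.246, 0.969, -0.0]
force: [0.4, -0.1, -1.3]
grip_width: 0.077
grip_force: 31.4
```

>>> servo_tool:
  commands:
    - [1, [0, 0, 0], [0, 0, 0.9]]
    - [1, [0, 0, 0], [0, 0, 0.9]]
    - [1, [0, 0, 0], [0, 0, 0.9]]
    - [1, [0, 0, 0], [0, 0, 0.9]]
    - [1, [0, 0, 0], [0, 0, 0.9]]
    - [1, [0, 0, 0], [0, 0, 0.9]]
    - [1, [0, 0, 0], [0, 0, 0.9]]
    - [1, [0, 0, 0], [0, 0, 0.8]]
    - [1, [0, 0, 0], [0, 0, 0.4]]
    - [1, [0, 0, 0], [0, 0, 0]]

```text
time_s: 5.43
eef_pos: [566.5, 245.2, 242.7]
ee_rot: [-0.0, 0.597, 0.802, -0.0]
force: [-0.3, 0.6, -2.1]
grip_width: 0.078
grip_force: 31.4
```

```bash
python3 -c "
from h import *
go(533.7,-120.5,243,106.5)"
```

```text
t 5.43 pos [566.5 245.2 242.7] F [-0.3  0.6 -2.1] shift mm [-3.409e+02 -1.362e+02 -3.000e-01] turn [-0.    0.    0.03]
```

>>> servo_tool:
  commands:
    - [1, [-0.012, -0.005, 0], [0, 0, 0]]
    - [1, [-0.026, -0.0104, 0], [0, 0, 0]]
    - [1, [-0.03, -0.012, 0], [0, 0, 0]]
    - [1, [-0.03, -0.012, 0], [0, 0, 0]]
    - [1, [-0.03, -0.012, 0], [0, 0, 0]]
    - [1, [-0.03, -0.012, 0], [0, 0, 0]]
    - [1, [-0.03, -0.012, 0], [0, 0, 0]]
    - [1, [-0.03, -0.012, 0], [0, 0, 0]]
    - [1, [-0.03, -0.012, 0], [0, 0, 0]]
    - [1, [-0.03, -0.012, 0], [0, 0, 0]]

```text
time_s: 6.27
eef_pos: [539.1, -55.3, 242.6]
ee_rot: [0.0, 0.596, 0.803, -0.0]
force: [0.2, -0.5, -0.7]
grip_width: 0.08
grip_force: 31.4
```

>>> servo_tool:
  commands:
    - [1, [-0.025, -0.01, 0], [0, 0, 0]]
    - [1, [-0.02, -0.008, 0], [0, 0, 0]]
    - [1, [-0.012, -0.005, 0], [0, 0, 0]]
    - [1, [-0.005, -0.002, 0], [0, 0, 0]]
    - [1, [0, 0, 0], [0, 0, 0]]
    - [1, [0, 0, 0], [0, 0, 0]]

```text
time_s: 6.77
eef_pos: [533.9, -119.0, 242.4]
ee_rot: [-0.0, 0.596, 0.803, 0.0]
force: [-0.1, 0.0, -0.3]
grip_width: 0.074
grip_force: 31.4
```

Run:
```python
from h import *
go(533.7,-120.5,243,106.5)
c=capture("top");cv2.imwrite("pics/top1.png",cv2.resize(c["pixels"][130:260,200:350,::-1],(750,600*650//600)[:1]+(580,)))
c=capture("scene");cv2.imwrite("pics/sc1.png",cv2.resize(c["pixels"][100:250,160:310,::-1],(600,600),interpolation=cv2.INTER_CUBIC))
W=pts(c);np.savez("s1.npz",W=W,I=c["pixels"])
```

```text
t 6.77 pos [ 533.9 -119.   242.4] F [-0.1  0.  -0.3] shift mm [-1.4 -0.6 -0.6] turn [ 0.   -0.    0.05]
```

View pics/sc1.png

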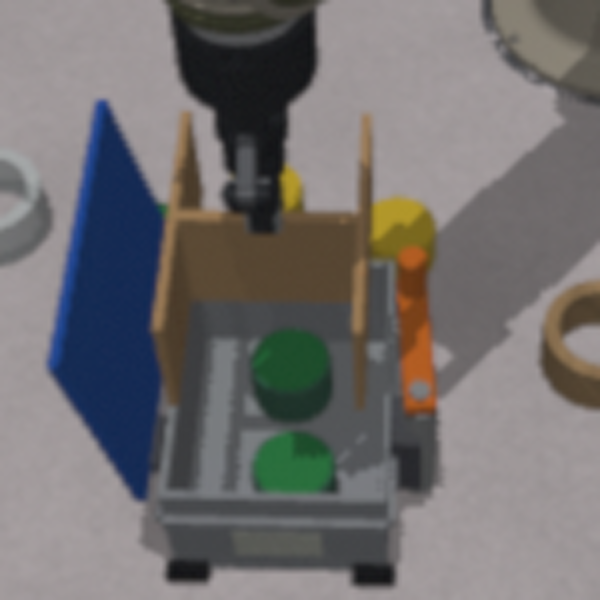

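The partition hangs level above the tote, with its walls at (175,290) and (362,270) and the tins at (290,375) and (293,465). I'll measure its offset in the tote frame.

Run:
```python
from h import *
d=np.load("s1.npz");W=d["W"];I=d["I"].astype(int)
tx=np.array([.2837,-.9589]);ty=np.array([.9589,.2837])
br=(I[...,0]>I[...,2]+25)&(I[...,0]<I[...,2]+110)
X=W[...,:2]@tx-267;Y=W[...,:2]@ty-477.6;Z=W[...,2]
m=br&(abs(X)<80)&(abs(Y)<120)&(Z>185)&(Z<285)
x,y,z=X[m],Y[m],Z[m];print(m.sum(),[np.percentile(a,[1,5,50,95,99]).round(1) for a in(x,y,z)])
k=(abs(x)<40);print("cross",np.median(y[k]),z[k].min(),z[k].max(),np.polyfit(x[k],y[k],1))
for s in(1,-1):
    k=(s*x>45);print(s,k.sum(),np.percentile(x[k],[2,50,98]),np.percentile(y[k],[0,1,99,100]),np.percentile(z[k],[1,99]),np.polyfit(y[k],x[k],1))
```

```text
1507 [array([-61.9, -61.1,  11.2,  54.7,  57.5]), array([-77.3, -60.3,   4.9,  81. ,  86.3]), array([193.5, 199. , 244.5, 270.3, 271.7])]
cross 4.7155096776162395 191.5756718928593 276.55467341918137 [0.01023677 4.46927316]
1 458 [46.17670291 52.53068941 57.88765328] [-85.10380081 -79.56903199  87.09503475  88.06322426] [193.49757975 271.31543773] [-8.49965466e-03  5.28287938e+01]
-1 308 [-62.13768159 -59.08496865 -45.92830468] [-84.1569678  -80.18589936  86.82799837  87.21386829] [196.25566626 272.0003117 ] [-1.24576524e-02 -5.71205510e+01]
```

>>> servo_tool:
  commands:
    - [1, [-0.002, -0.0007, 0.01], [0, 0, 0.05]]
    - [1, [0, 0, 0.018], [0, 0, 0]]
    - [1, [0, 0, 0.018], [0, 0, 0]]
    - [1, [0, 0, 0.018], [0, 0, 0]]
    - [1, [0, 0, 0.018], [0, 0, 0]]
    - [1, [0, 0, 0.018], [0, 0, 0]]
    - [1, [0, 0, 0.018], [0, 0, 0]]
    - [1, [0, 0, 0.018], [0, 0, 0]]
    - [1, [0, 0, 0.018], [0, 0, 0]]
    - [1, [0, 0, 0.016], [0, 0, 0]]

```text
time_s: 7.7
eef_pos: [533.4, -120.9, 70.5]
ee_rot: [-0.001, 0.598, 0.801, -0.0]
force: [0.7, -0.4, -0.8]
grip_width: 0.079
grip_force: 31.4
```

>>> servo_tool:
  commands:
    - [1, [0, 0, 0.006], [0, 0, 0]]
    - [1, [0, 0, 0.004], [0, 0, 0]]
    - [1, [0, 0, 0.003], [0, 0, 0]]
    - [1, [0, 0, 0], [0, 0, 0]]
    - [1, [0, 0, 0], [0, 0, 0]]

```text
time_s: 8.12
eef_pos: [534.2, -121.8, 59.9]
ee_rot: [0.001, 0.599, 0.801, 0.0]
force: [0.5, 0.6, -1.0]
grip_width: 0.08
grip_force: 31.4
```

>>> servo_tool:
  commands:
    - [1, [0, 0, 0.001], [0, 0, 0]]
    - [1, [0, 0, 0.001], [0, 0, 0]]
    - [1, [0, 0, 0.0005], [0, 0, 0]]
    - [1, [0, 0, 0], [0, 0, 0]]
    - [1, [0, 0, 0], [0, 0, 0]]

```text
time_s: 8.53
eef_pos: [534.3, -121.9, 58.2]
ee_rot: [0.001, 0.599, 0.801, 0.0]
force: [-2.4, 0.9, 9.2]
grip_width: 0.079
grip_force: 32.6
```

Contact with the floor (9 N up). I'll open and retreat slowly.

>>> servo_tool:
  commands:
    - [0.6, [0, 0, 0], [0, 0, 0]]
    - [0.3, [0, 0, 0], [0, 0, 0]]
    - [0.2, [0, 0, 0], [0, 0, 0]]
    - [0.2, [0, 0, 0], [0, 0, 0]]
    - [0.2, [0, 0, 0], [0, 0, 0]]
    - [0.2, [0, 0, -0.01], [0, 0, 0]]
    - [0.2, [0, 0, -0.02], [0, 0, 0]]
    - [0.2, [0, 0, -0.03], [0, 0, 0]]
    - [0.2, [0, 0, -0.04], [0, 0, 0]]
    - [0.2, [0, 0, -0.04], [0, 0, 0]]

```text
time_s: 9.37
eef_pos: [533.3, -121.5, 198.9]
ee_rot: [-0.0, 0.599, 0.801, -0.0]
force: [-0.3, -0.8, 0.6]
grip_width: 0.399
grip_force: 0.0
```

>>> servo_tool:
  commands:
    - [1, [0, 0, -0.04], [0, 0, 0]]
    - [1, [0, 0, -0.04], [0, 0, 0]]
    - [1, [0, 0, -0.04], [0, 0, 0]]
    - [1, [0, 0, 0], [0, 0, 0]]
    - [1, [0, 0, 0], [0, 0, 0]]
    - [1, [0, 0, 0], [0, 0, 0]]

```text
time_s: 9.87
eef_pos: [533.5, -121.6, 316.4]
ee_rot: [-0.0, 0.599, 0.801, -0.0]
force: [-0.6, 0.4, -1.2]
grip_width: 0.002
grip_force: 0.0
```

Run:
```python
from h import *
c=capture("scene");cv2.imwrite("pics/sc2.png",cv2.resize(c["pixels"][110:260,160:310,::-1],(600,600),interpolation=cv2.INTER_CUBIC))
W=pts(c);I=c["pixels"].astype(int)
tx=np.array([.2837,-.9589]);ty=np.array([.9589,.2837])
br=(I[...,0]>I[...,2]+25)&(I[...,0]<I[...,2]+110)
X=W[...,:2]@tx-267;Y=W[...,:2]@ty-477.6;Z=W[...,2]
m=br&(abs(X)<72)&(abs(Y)<97)&(Z>77)&(Z<95)
x,y,z=X[m],Y[m],Z[m];print(m.sum(),[np.percentile(a,[1,5,50,95,99]).round(1) for a in(x,y,z)])
print(np.histogram(x,bins=np.arange(-72,73,6)))
s=sense();print(s["joints"],s["eef_pos"],s["ee_rot"])
```

```text
389 [array([-58.2, -57.5,  11.2,  60.7,  61.6]), array([-82.9, -67.3,   3.1,  71.2,  81.2]), array([77.4, 78.6, 84.7, 87.6, 89. ])]
(array([ 0,  0, 82, 29,  9, 12,  8,  7,  8,  8,  8,  9, 10,  6,  7,  7,  8,
        8, 10, 11,  9, 97, 36,  0]), array([-72, -66, -60, -54, -48, -42, -36, -30, -24, -18, -12,  -6,   0,
         6,  12,  18,  24,  30,  36,  42,  48,  54,  60,  66,  72]))
[-4.38299929e-01  3.16491290e-01  1.22116259e+00  1.63255274e-05
  1.60606662e+00 -7.25254718e-01] [ 533.41339216 -121.56776056  315.79503785] [-1.04359430e-03  5.98734417e-01  8.00946919e-01 -2.07153822e-04]
```

View pics/sc2.png

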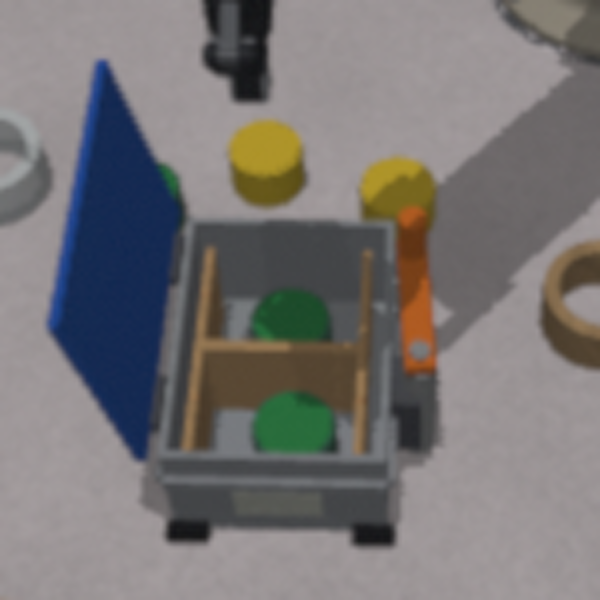

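Partition is on the floor (top at z≈85), centred within 2 mm, with tins at (290,320) and (293,428) on either side of the cross wall. Next is the lid: go over behind it and down.

>>> servo_tool:
  commands:
    - [1, [-0.024, 0, 0], [0, 0, 0]]
    - [1, [-0.035, 0, 0], [0, 0, 0]]
    - [1, [-0.035, 0, 0], [0, 0, 0]]
    - [1, [-0.035, 0, 0], [0, 0, 0]]
    - [1, [-0.035, 0, 0], [0, 0, 0]]
    - [1, [0, 0, 0.016], [0, 0, 0]]
    - [1, [0, 0, 0.02], [0, 0, 0]]
    - [1, [0, 0, 0.02], [0, 0, 0]]
    - [1, [0, 0, 0.02], [0, 0, 0]]
    - [1, [0, 0, 0.02], [0, 0, 0]]

```text
time_s: 10.75
eef_pos: [579.7, -278.7, 218.3]
ee_rot: [-0.001, 0.599, 0.801, -0.0]
force: [0.2, -0.5, 0.3]
grip_width: 0.001
grip_force: 0.0
```

Run:
```python
from h import *
go(533.7+.2837*99,-120.5-.9589*99,220,106.5)
c=capture("scene");cv2.imwrite("pics/sc3.png",cv2.resize(c["pixels"][80:230,130:280,::-1],(500,500),interpolation=cv2.INTER_CUBIC))
```

```text
t 10.75 pos [ 579.7 -278.7  218.3] F [ 0.2 -0.5  0.3] shift mm [65.8  0.7 -1.5] turn [-0.02 -0.02 -0.01]
```

View pics/sc3.png

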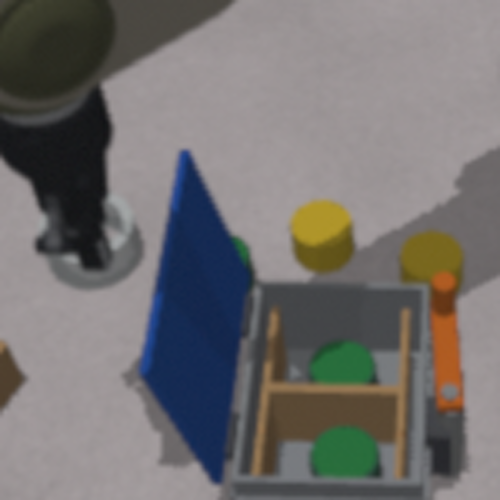

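The fingers (90,250) are behind the lid's outer face (190,300). Now push it over.

>>> servo_tool:
  commands:
    - [1, [0.013, 0, 0], [0, 0, 0]]
    - [1, [0.013, 0, 0], [0, 0, 0]]
    - [1, [0.013, 0, 0], [0, 0, 0]]
    - [1, [0.013, 0, 0], [0, 0, 0]]
    - [1, [0.013, 0, 0], [0, 0, 0]]
    - [1, [0.011, 0, 0.0005], [0, 0, 0]]
    - [1, [0.011, 0, 0.0005], [0, 0, 0]]
    - [1, [0.011, 0, 0.001], [0, 0, 0]]

```text
time_s: 11.47
eef_pos: [552.2, -184.6, 218.7]
ee_rot: [-0.0, 0.599, 0.801, -0.0]
force: [0.6, -3.2, -0.2]
grip_width: -0.001
grip_force: 1.3
```

>>> servo_tool:
  commands:
    - [1, [0.011, 0, 0.004], [0, 0, 0]]
    - [1, [0.011, 0, 0.004], [0, 0, 0]]
    - [1, [0.011, 0, 0.005], [0, 0, 0]]
    - [1, [0.008, 0, 0.006], [0, 0, 0]]
    - [1, [0.008, 0, 0.006], [0, 0, 0]]
    - [1, [0.008, 0, 0.006], [0, 0, 0]]
    - [1, [0.0065, 0, 0.008], [0, 0, 0]]
    - [1, [0.0065, 0, 0.008], [0, 0, 0]]
    - [1, [0.0065, 0, 0.008], [0, 0, 0]]

```text
time_s: 12.22
eef_pos: [530.6, -111.0, 162.8]
ee_rot: [-0.0, 0.599, 0.801, 0.0]
force: [0.3, -0.2, 3.0]
grip_width: -0.003
grip_force: 1.2
```

Run:
```python
from h import *
p=sense()["eef_pos"];print("xt",p[0]*.2837-p[1]*.9589-267,p[2],sense()["force"])
c=capture("scene");cv2.imwrite("pics/sc4.png",cv2.resize(c["pixels"][80:260,130:310,::-1],(500,500),interpolation=cv2.INTER_CUBIC))
```

```text
xt -9.992361753138425 162.84720862934785 [ 0.26083215 -0.20330556  3.02050372]
```

View pics/sc4.png

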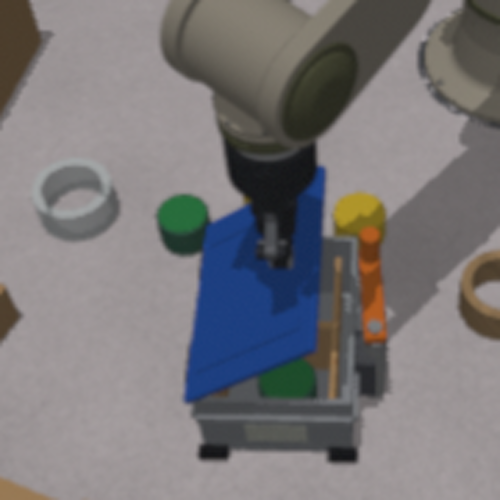

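The lid is half over at (260,290) with the fingers on its outer face. Continue down.

>>> servo_tool:
  commands:
    - [1, [0.004, 0, 0.009], [0, 0, 0]]
    - [1, [0.004, 0, 0.009], [0, 0, 0]]
    - [1, [0.004, 0, 0.009], [0, 0, 0]]
    - [1, [0.002, 0, 0.009], [0, 0, 0]]
    - [1, [0.002, 0, 0.008], [0, 0, 0]]
    - [1, [0.001, 0, 0.006], [0, 0, 0]]
    - [1, [0, 0, 0.004], [0, 0, 0]]
    - [1, [0, 0, 0.001], [0, 0, 0]]
    - [1, [0, 0, 0], [0, 0, 0]]

```text
time_s: 13.02
eef_pos: [526.0, -95.5, 108.5]
ee_rot: [-0.0, 0.599, 0.801, -0.0]
force: [-0.5, 0.2, 0.6]
grip_width: -0.002
grip_force: 0.0
```

>>> servo_tool:
  commands:
    - [1, [0, 0, 0.0015], [0, 0, 0]]
    - [1, [0, 0, 0.001], [0, 0, 0]]
    - [1, [0, 0, 0], [0, 0, 0]]
    - [1, [0, 0, 0], [0, 0, 0]]

```text
time_s: 13.35
eef_pos: [526.2, -95.5, 106.4]
ee_rot: [0.0, 0.599, 0.801, 0.0]
force: [0.3, 0.4, 0.8]
grip_width: 0.004
grip_force: 0.3
```

>>> servo_tool:
  commands:
    - [1, [0, 0, 0.001], [0, 0, 0]]
    - [1, [0, 0, 0.001], [0, 0, 0]]
    - [1, [0, 0, 0], [0, 0, 0]]
    - [1, [0, 0, 0], [0, 0, 0]]

```text
time_s: 13.68
eef_pos: [526.1, -95.4, 104.2]
ee_rot: [0.0, 0.599, 0.801, -0.0]
force: [-0.1, 0.4, 1.2]
grip_width: -0.002
grip_force: 0.3
```

Run:
```python
from h import *
c=capture("scene");W=pts(c);I=c["pixels"].astype(int)
cv2.imwrite("pics/sc5.png",cv2.resize(c["pixels"][80:260,130:310,::-1],(500,500),interpolation=cv2.INTER_CUBIC))
X=W[...,:2]@np.array([.2837,-.9589])-267;Y=W[...,:2]@np.array([.9589,.2837])-477.6;Z=W[...,2]
m=(I[...,2]>I[...,0]+50)&(abs(X)<120)&(abs(Y)<110)&(Z>60)
print(m.sum(),np.percentile(Z[m],[2,50,98]))
A=np.c_[X[m],Y[m],np.ones(m.sum())];print(np.linalg.lstsq(A,Z[m],rcond=None)[0],X[m].min(),X[m].max())
```

```text
3100 [107.92746529 119.73052578 133.52674946]
[-1.57833742e-01  1.00537649e-04  1.21497016e+02] -78.06354790367351 78.87676314151429
```

View pics/sc5.png

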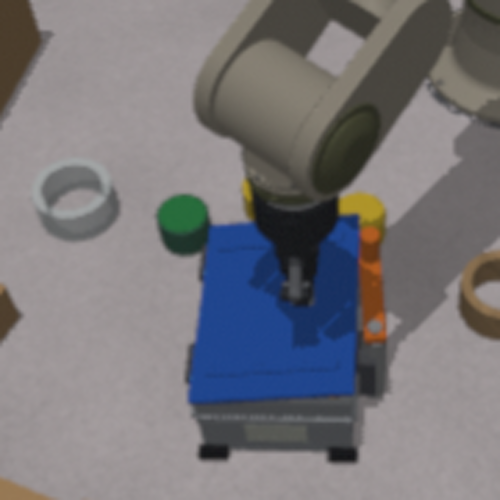

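The lid (275,310) is still 0.16 rad open and the grip force is low, so contact is above the nominal tip. Keep pressing down gently.

>>> servo_tool:
  commands:
    - [1, [0, 0, 0.003], [0, 0, 0]]
    - [1, [0, 0, 0.003], [0, 0, 0]]
    - [1, [0, 0, 0], [0, 0, 0]]

```text
time_s: 13.98
eef_pos: [525.9, -95.3, 97.6]
ee_rot: [-0.0, 0.599, 0.801, -0.0]
force: [0.2, 0.3, 0.1]
grip_width: 0.005
grip_force: 0.0
```

```bash
cat >> h.py <<'E'
def lid():
    c=capture("scene");W=pts(c);I=c["pixels"].astype(int)
    X=W[...,:2]@np.array([.2837,-.9589])-267;Y=W[...,:2]@np.array([.9589,.2837])-477.6;Z=W[...,2]
    m=(I[...,2]>I[...,0]+50)&(abs(X)<120)&(abs(Y)<110)&(Z>60)
    A=np.c_[X[m],Y[m],np.ones(m.sum())];print("lid slope",np.linalg.lstsq(A,Z[m],rcond=None)[0])
    k=(~m)&(abs(X)<70)&(abs(Y)<40)&(Z>95)&(Z<200);print("finger pts",k.sum(),np.c_[X[k],Y[k],Z[k]][np.argsort(Z[k])[:12]].round(0).tolist())
    print(sense()["force"],sense()["eef_pos"],sense()["grip_width"])
E
python3 -c "
from h import *
lid()"
```

```text
lid slope [-9.60856769e-02 -1.49188062e-03  1.16610917e+02]
finger pts 62 [[-3.0, -20.0, 116.0], [-13.0, 1.0, 119.0], [-36.0, -25.0, 120.0], [-32.0, 6.0, 122.0], [-38.0, -37.0, 122.0], [-35.0, 7.0, 123.0], [-32.0, 5.0, 124.0], [-35.0, 5.0, 124.0], [-16.0, 7.0, 126.0], [-22.0, 12.0, 130.0], [-35.0, 6.0, 130.0], [-30.0, 13.0, 131.0]]
[-0.0242575   0.22865768 -0.50850754] [525.83709089 -95.40447865  97.79139688] -0.001968727028449629
```

>>> servo_tool:
  commands:
    - [1, [0, 0, 0.003], [0, 0, 0]]
    - [1, [0, 0, 0.003], [0, 0, 0]]
    - [1, [0, 0, 0.002], [0, 0, 0]]
    - [1, [0, 0, 0], [0, 0, 0]]

```text
time_s: 14.37
eef_pos: [525.9, -95.3, 89.8]
ee_rot: [-0.0, 0.599, 0.801, -0.0]
force: [-0.3, 0.0, 0.9]
grip_width: -0.002
grip_force: 0.0
```

```bash
python3 -c "
from h import *
lid()"
```

```text
lid slope [-2.68298580e-02 -1.05366699e-03  1.11137958e+02]
finger pts 70 [[-37.0, -2.0, 110.0], [-38.0, -35.0, 111.0], [-32.0, 6.0, 111.0], [-36.0, -18.0, 111.0], [-36.0, -24.0, 112.0], [-38.0, -38.0, 112.0], [-37.0, -4.0, 112.0], [-36.0, -19.0, 114.0], [-35.0, 5.0, 115.0], [-16.0, 5.0, 115.0], [-32.0, 6.0, 116.0], [-30.0, 12.0, 121.0]]
[-0.3206887  -0.43158921  0.41030706] [525.90843971 -95.46900568  89.93594784] 0.0007574028770889188
```

>>> servo_tool:
  commands:
    - [1, [0, 0, 0.0015], [0, 0, 0]]
    - [1, [0, 0, 0.0015], [0, 0, 0]]
    - [1, [0, 0, 0], [0, 0, 0]]
    - [1, [0, 0, 0], [0, 0, 0]]

```text
time_s: 14.75
eef_pos: [526.0, -95.5, 87.1]
ee_rot: [-0.0, 0.599, 0.801, -0.0]
force: [-0.2, 0.7, 0.6]
grip_width: 0.001
grip_force: 0.0
```

```bash
python3 -c "
from h import *
lid()"
```

```text
lid slope [-3.3283957e-03 -7.6151587e-04  1.0923024e+02]
finger pts 72 [[-38.0, -38.0, 107.0], [-32.0, 3.0, 108.0], [-5.0, -23.0, 108.0], [-36.0, -27.0, 108.0], [-37.0, -6.0, 108.0], [-15.0, 4.0, 108.0], [-37.0, 1.0, 109.0], [-36.0, -16.0, 109.0], [-37.0, -2.0, 109.0], [-34.0, 4.0, 110.0], [-36.0, -22.0, 110.0], [-38.0, -31.0, 112.0]]
[-0.59440065 -0.28518482 -1.08664793] [526.0279587  -95.46145949  87.19263889] -0.0025390714158608743
```

Lid is shut (slope 0.003). Lift, then move behind the clamp knob.

>>> servo_tool:
  commands:
    - [1, [0, 0, -0.015], [0, 0, 0]]
    - [1, [0, 0, -0.03], [0, 0, 0]]
    - [1, [0, 0, -0.04], [0, 0, 0]]
    - [1, [0, 0, -0.03], [0, 0, 0]]
    - [1, [0.0226, -0.0116, 0], [0, 0, 0]]
    - [1, [0.0226, -0.0116, 0], [0, 0, 0]]
    - [1, [0.0226, -0.0116, 0], [0, 0, 0]]
    - [1, [0.0226, -0.0116, 0], [0, 0, 0]]
    - [1, [0.0226, -0.0116, 0], [0, 0, 0]]
    - [1, [0, 0, 0], [0, 0, 0]]

```text
time_s: 15.63
eef_pos: [436.2, -1.1, 202.5]
ee_rot: [-0.0, 0.598, 0.802, 0.0]
force: [0.3, 0.0, 0.8]
grip_width: 0.001
grip_force: 0.0
```

>>> servo_tool:
  commands:
    - [1, [0, 0, 0.015], [0, 0, 0]]
    - [1, [0, 0, 0.02], [0, 0, 0]]
    - [1, [0, 0, 0.02], [0, 0, 0]]
    - [1, [0, 0, 0.02], [0, 0, 0]]
    - [1, [0, 0, 0.01], [0, 0, 0]]
    - [1, [0, 0, 0], [0, 0, 0]]

```text
time_s: 16.13
eef_pos: [437.6, -3.5, 115.4]
ee_rot: [-0.002, 0.599, 0.801, -0.001]
force: [-0.2, 0.1, -0.7]
grip_width: -0.001
grip_force: 0.0
```

Run:
```python
from h import *
lid();p=sense()["eef_pos"];print(p[0]*.2837-p[1]*.9589-267,p[0]*.9589+p[1]*.2837-477.6)
c=capture("scene");cv2.imwrite("pics/sc6.png",cv2.resize(c["pixels"][100:260,180:340,::-1],(500,500),interpolation=cv2.INTER_CUBIC))
```

```text
lid slope [-2.37396837e-04 -1.85497795e-03  1.08524547e+02]
finger pts 0 []
[0.56791394 0.16124995 0.87941536] [438.28972143  -3.61511942 116.78247247] 0.005092669366101366
-139.1906680217071 -58.34959550121465
```

View pics/sc6.png

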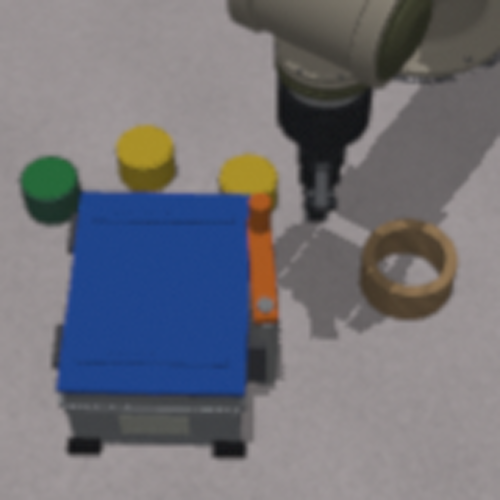

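The lid (155,290) lies flat. The fingers (317,210) are behind the knob (259,205), so I'll push it along its arc.

>>> servo_tool:
  commands:
    - [1, [-0.013, 0.001, 0], [0, 0, 0]]
    - [1, [-0.013, 0.0005, 0], [0, 0, 0]]
    - [1, [-0.009, -0.0005, 0], [0, 0, 0]]
    - [1, [-0.009, -0.0005, 0], [0, 0, 0]]
    - [1, [-0.0085, -0.0005, 0], [0, 0, 0]]
    - [1, [-0.0085, 0.002, 0], [0, 0, 0]]
    - [1, [-0.0085, 0.002, 0], [0, 0, 0]]
    - [1, [-0.0085, 0.0025, 0], [0, 0, 0]]

```text
time_s: 16.9
eef_pos: [467.0, -77.2, 117.2]
ee_rot: [-0.0, 0.599, 0.801, -0.0]
force: [-1.7, 2.0, 1.3]
grip_width: -0.002
grip_force: 0.8
```

>>> servo_tool:
  commands:
    - [1, [-0.0075, 0.0045, 0], [0, 0, 0]]
    - [1, [-0.0075, 0.0045, 0], [0, 0, 0]]
    - [1, [-0.0075, 0.0045, 0], [0, 0, 0]]
    - [1, [-0.006, 0.0065, 0], [0, 0, 0]]
    - [1, [-0.006, 0.0065, 0], [0, 0, 0]]
    - [1, [-0.0055, 0.0065, 0], [0, 0, 0]]
    - [1, [-0.0035, 0.008, 0], [0, 0, 0]]
    - [1, [-0.0035, 0.008, 0], [0, 0, 0]]
    - [1, [-0.0035, 0.008, 0], [0, 0, 0]]
    - [1, [0, 0, 0], [0, 0, 0]]

```text
time_s: 17.73
eef_pos: [536.1, -109.1, 116.9]
ee_rot: [-0.001, 0.599, 0.801, -0.001]
force: [-2.6, -0.7, 0.9]
grip_width: 0.001
grip_force: 1.0
```

Run:
```python
from h import *
lid();p=sense()["eef_pos"];print(p[0]*.2837-p[1]*.9589-267,p[0]*.9589+p[1]*.2837-477.6)
c=capture("scene");W=pts(c);I=c["pixels"].astype(int)
X=W[...,:2]@np.array([.2837,-.9589])-267;Y=W[...,:2]@np.array([.9589,.2837])-477.6;Z=W[...,2]
m=(I[...,0]>I[...,2]+80)&(I[...,0]>I[...,1]+50)&(Z>118)&(Z<130)&(abs(X)<130)&(abs(Y)<110)
print(cv2.minAreaRect(np.c_[X[m],Y[m]].astype(np.float32)),np.polyfit(X[m],Y[m],1))
cv2.imwrite("pics/sc7.png",cv2.resize(c["pixels"][100:260,180:340,::-1],(500,500),interpolation=cv2.INTER_CUBIC))
```

```text
lid slope [1.16497124e-03 1.80755728e-03 1.09179177e+02]
finger pts 330 [[-42.0, 5.0, 105.0], [-17.0, -18.0, 106.0], [-23.0, 3.0, 106.0], [-17.0, -10.0, 107.0], [-16.0, -34.0, 107.0], [-17.0, -7.0, 107.0], [-28.0, 35.0, 107.0], [-9.0, 36.0, 107.0], [-48.0, 6.0, 107.0], [-16.0, -20.0, 107.0], [-26.0, 6.0, 107.0], [-44.0, 35.0, 107.0]]
[-1.6759734   0.11142245 -0.02337008] [ 536.13103068 -109.09148924  117.00337287] -0.002577237024256578
-10.291797565679587 5.546789821581513
((-52.15399169921875, 29.960729598999023), (22.120269775390625, 106.8841323852539), 89.27373504638672) [-2.74051123e-03  3.16315030e+01]
```

View pics/sc7.png

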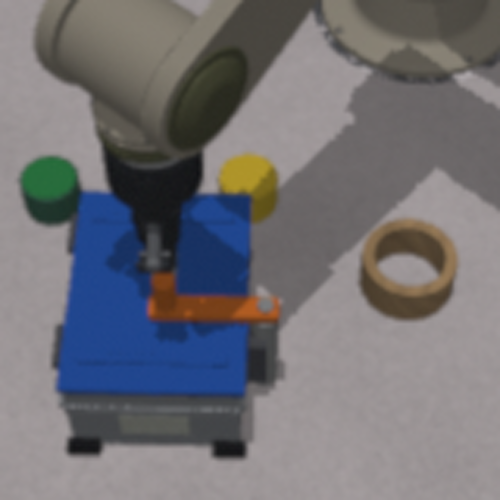

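The bar at (215,305) lies straight across the lid at about 0.01 rad. One small push to the stop, then back off and up.

>>> servo_tool:
  commands:
    - [1, [0, 0.0015, 0], [0, 0, 0]]
    - [1, [0, 0.001, 0], [0, 0, 0]]
    - [1, [0, 0, 0], [0, 0, 0]]
    - [1, [0, -0.01, 0], [0, 0, 0]]
    - [1, [0, -0.01, 0], [0, 0, 0]]
    - [1, [0, 0, -0.03], [0, 0, 0]]
    - [1, [0, 0, -0.04], [0, 0, 0]]
    - [1, [0, 0, -0.04], [0, 0, 0]]
    - [1, [0, 0, -0.02], [0, 0, 0]]
    - [1, [0, 0, 0], [0, 0, 0]]

```text
time_s: 18.67
eef_pos: [520.8, -114.4, 252.5]
ee_rot: [0.005, 0.599, 0.801, 0.001]
force: [1.2, -0.1, 0.5]
grip_width: 0.002
grip_force: 0.0
```

Run:
```python
from h import *
lid()
c=capture("scene");W=pts(c);I=c["pixels"].astype(int)
X=W[...,:2]@np.array([.2837,-.9589])-267;Y=W[...,:2]@np.array([.9589,.2837])-477.6;Z=W[...,2]
m=(I[...,0]>I[...,2]+80)&(I[...,0]>I[...,1]+50)&(Z>118)&(Z<130)&(abs(X)<130)&(abs(Y)<110)
s=np.polyfit(X[m],Y[m],1);print(s)
if abs(s[0])<.06: print(finish_job())
```

```text
lid slope [-1.50395579e-03 -1.28110917e-03  1.08529409e+02]
finger pts 306 [[-29.0, 5.0, 106.0], [-23.0, 6.0, 106.0], [-14.0, -17.0, 106.0], [-17.0, -4.0, 106.0], [-11.0, -17.0, 107.0], [-23.0, 3.0, 107.0], [-56.0, 2.0, 107.0], [-17.0, -7.0, 107.0], [-18.0, 7.0, 107.0], [-26.0, 7.0, 108.0], [-52.0, 35.0, 108.0], [-70.0, 6.0, 108.0]]
[ 0.49304778 -0.01490844 -0.38692829] [ 519.97174027 -114.0411685   249.4749793 ] -0.0018842872151757586
[ 0.03690691 33.56310365]
the job is handed in; nothing more can be done
None
```

I handed the job in at about 19 s: the partition is on the tote floor with a tin on each side, the lid is shut (about 0.002 rad), the clamp bar is over it (about 0.04 rad from closed), and the arm is clear; no verdict came back.

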